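# Latch the service hatch of a battery housing

### The arm

A 6-joint arm with a two-finger parallel gripper is mounted at the origin on the work surface. World frame = base frame: x ahead of the robot, y to its left, z up, the work surface at z = 0. Lengths are in m, angles in rad, forces in N, time in s.
With the tool pointing down it reaches from about 0.35 to 1 m from the base axis. Payload 7.1 kg.
Tool frame: the origin (TCP) lies between the finger pads; the fingertips stand arm.tip_reach ahead of it and the grasp point (between the pads) lies 11 mm behind it (arm.tip_reach is the distance from the TCP to the fingertips, in m); z points along the fingers, y is the direction in which the jaws open and shut (so a half turn about z gives the same grasp; the last joint's range is limited). The gripper opens to 85 mm and grips with 20 to 120 N. Pads are 22 mm wide; open, the fingers measure 114 mm over their backs; the gripper's body (76 mm by 85 mm) begins 54 mm behind the grasp point. The pads swing forward as they close: fully open they stand 13 mm farther back than shut.
Start: joints at [-1.243, 0.423, 1.63, -0, 1.089, -0.019], TCP at [0.212, -0.588, 0.239] pointing down, gripper open.
Joint ranges: [-3, 3], [-0.9, 2.11], [0.09, 2.58], [-1.31, 4.45], [0.11, 2.69], [-2.54, 2.54]. Speed limits (rad/s): [2.39, 2.39, 3.01, 3.14, 3.14, 3.14].

### API

Orientations are given as a 3x3 rotation matrix whose columns are the frame's x, y, z axes.
In Python, from cell import arm gives the robot as it stands.
- The arm moves only by the tool step_arm, never from a script. Its argument "steps" is a list that holds one entry, the list of rows, each a list of 6 numbers: the shift along the world's x, y, z in m, then the turn, a rotation vector about the world's x, y, z in degrees. In form: [[[tx, ty, tz, wx, wy, wz], ...]]. A call has 1 to 10 rows; each row is the pose to reach, as a shift and turn from the pose measured when the call began; what a row does not reach only later rows make up. A row lasts 1/12 s, in which the tool goes at most 41.7 mm and 7.16 degrees, less where a joint would pass 70% of its speed; a pose out of reach is approached as far as the arm can. A call with a gripper value outside its range is refused whole. "jaw" is the closure, from -1 (fully open) to 1 (shut), set as the call begins (left out, the last holds). The fingers move at their own pace and stop on an object; "newtons" is the grip in N (left out, the last holds). Time passes only in rows, so rows that repeat a pose let the fingers close. It gives the time, the measured TCP pose, the force and the opening at its end, in the units of the state.
- arm.get_state(): the state, without advancing time (a new reading comes with each control period).
- arm.grab_frame(name): name is "scene" or "top" or "wrist"; returns a dict with "frame" (420x560x3 uint8, red, green, blue), "vertical_fov" (degrees; the focal length in pixels is half the picture's height over the tangent of half this angle, whatever the lens; pixels are square), "cx", "cy" (the principal point, pixels), "world_to_cam" (4x4, takes a point from world to camera coordinates). Camera axes: x right, y down, z forward; pixel columns grow to the right and rows downward; lengths in m; the calibration is good to about 2 mm. The wrist camera is an equidistant fisheye: a pixel r from the principal point sees the ray r / f radians off the axis. A picture is of the moment at which its call begins. There is no depth.
- arm.close_job(): hands the job in, once; it reports no verdict.
Trained networks look in a picture, given as the dict that the camera call returned (one of the last four; its "shot" number tells which), for a name from the list of things; names that differ only in an ending like _2 or _b are one class to them, and where a whole thing is asked for, a point or a joint stands for the part that bears it (a point fixed in the world has none). Each returns a list of dicts, best first, with "p" (0 to 1); they miss things now and then, are a little off and sometimes report something else, mostly with a low value. They report only what shows in the picture. A call takes as long as a camera call.
- arm.recognise(picture, query): "extent" ([left, top, right, bottom] in pixels, round what is visible of it).
- arm.spot_point(picture, query): "centre" ([column, row] in pixels: a listed point, or the origin of a listed thing).
The state is a dict: "clock": time; "joints": joint angles; "joint_velocities": joint speeds; "tau": joint torques, N m; "eef_pos": TCP position; "eef_rot": TCP orientation; "contact_force": force on the tool from outside, world axes, zero at the start; "torque": the same for the moment, N m; "finger_gap": finger opening in m.
Only numpy, scipy, OpenCV 4.12 (cv2) and the standard library are available. Lean on these libraries where they do the work, as an engineer would, in place of code of your own. Each camera call takes 0.05 s, during which the arm holds its last target. There are 200 camera calls.

### The job

The service hatch on top of the aluminium battery housing is loose. Take the orange tab of the toggle latch, bring its wire loop over the keeper hook on the hatch, let it down behind the hook and let go; then swing the red-ended lever over and press it firmly down onto its rubber buffer, with about 15 N and never above 22 N, so that it stays down when you let go and pulls the hatch tight against its seal. Do not disturb the loose orange plug and black cap standing beside it.

Things in the scene. Friction and masses are not known exactly. Their poses are not given: they have to be found in the camera images.
- pack: Cast aluminium battery housing, fixed, 260 x 400 mm (foot flange 300 x 440), flat deck 80 mm above the bench. Origin on the bench right under the lever's hinge. z up; +y points from the latch to the keeper and hatch; x runs across the latch, parallel to both its hinges. The latch and keeper points all lie in its plane x = 0.
- hatch (a joint): Travel of the grey hatch plate (150 x 150 x 12 mm on the deck, its top 92 mm above the bench) along the housing's -y into its thick rubber seal: 0 loose, about 0.008 when the latch is closed. The seal pushes back like a spring of 8 N per mm; nothing else holds the hatch.
- keeper (a point): Where the loop bar's centre bears when hooked: 3 mm above the hatch, 3 mm to +y of the keeper's upright. The keeper is a dark steel hook on the hatch, 24 mm wide; its lip (underside 9, top 13 mm above the hatch) overhangs to +y, ending 2.6 mm beyond this point. The bar must come down at least 6 mm to +y of this point and is then drawn to -y under the lip. Axes as the housing's.
- lever (a joint): Angle of the steel lever (26 wide, 5 thick, 63 mm from hinge to end, last 24 mm red): 0 flat towards the housing's -y; grows as raised; 1.57 upright; ends at 1.9. Friction (0.07 N m) holds it where left. Loop hooked, it resists with up to some 9 N, goes over centre at about 0.15, then meets a springy black buffer (12 N/mm at the red end) set anywhere from 0.12 to -0.13, and stays there.
- lever_hinge (a point): On the lever's hinge axis (along the housing's x), 104 mm above the bench.
- lever_pad (a point): Middle of the red end's pressing face, 50 mm from the hinge: the face that looks up when the lever is closed and to +y when it is upright. Its own axes turn with the lever: z is out of the pressing face, -y runs from the hinge to the lever's end.
- loop_bar (a point): Centre of the loop's end bar (steel, 6 mm thick, 34 mm long along x). The limp loop has two 5 mm wires at x = +-17 mm, 80 mm long, hinged on the lever 28 mm from the lever's hinge towards its end, so pulling the loop to +y also raises the lever. It starts resting on top of the keeper's lip, not hooked.
- loop_tab (a point): Grip point in the orange tab: a block 12 mm wide in x and 14 mm thick that stands on the bar, its top 44 mm from the bar; this point is 30 mm from the bar. It stands at 100 degrees to the wires: nearly upright, leaning up to 20 degrees to +y when the loop slopes down from a raised lever. Pinch it across x from above.
- plug: Loose orange service plug, 40 x 40 mm, 38 mm high, on the deck beside the lever; origin under its centre. Leave it alone.
- cap: Loose black protective cap with an orange band, 42 mm across, 34 mm high, on the deck beside the lever; origin under its centre. Leave it alone.

How it is judged:
By the outcome, as a careful person would: the job done as asked, in the order asked, and still so for the second after the job is handed in, with the robot touching nothing.
It also fails if it takes over 58 s, if anything falls off the work surface, if the arm or the gripper's body presses on something with over 40 N, if the wrist force passes 120 N, or if a joint passes its speed limit or range.

## Working session

There is one attempt and no reset: what is moved stays moved. The work goes in short steps, Python scripts to look and compute and a tool call to move; the robot and the scene stay as the last step left them, time stands still between calls to the robot, and variables do not carry over. Pictures are saved under pics/ and viewed, about 8 in all and at most 12, crops included, and the job is handed in when it is done.

Besides the shell and the picture viewer there is one more tool, called after "Call:" by a JSON object that holds its "fn" and its "kwargs". step_arm: Moves the arm, as the interface text tells. Its arguments: {"type":"object","properties":{"steps":{"type":"array"},"jaw":{"type":"number"},"newtons":{"type":"number"}},"required":["steps"]}

```bash
mkdir -p pics; cat > h.py <<'E'
import numpy as np, cv2
from cell import arm
def f(d): return 210/np.tan(np.radians(d["vertical_fov"])/2) if d["frame"].shape[0]==420 else None
def ray(d,px,name):
    F=f(d);u=(px[0]-d["cx"])/F;v=(px[1]-d["cy"])/F
    if name=="wrist":
        r=np.hypot(u,v);s=np.sin(r)/r if r>1e-9 else 1;c=np.array([u*s,v*s,np.cos(r)])
    else: c=np.array([u,v,1.])
    M=np.array(d["world_to_cam"]);R=M[:3,:3];w=R.T@c
    return -R.T@M[:3,3], w/np.linalg.norm(w)
def tri(rs):
    A=np.zeros((3,3));b=np.zeros(3)
    for o,w in rs:
        P=np.eye(3)-np.outer(w,w);A+=P;b+=P@o
    x=np.linalg.solve(A,b)
    return x,[round(1000*np.linalg.norm((np.eye(3)-np.outer(w,w))@(x-o)),1) for o,w in rs]
def onz(r,z): o,w=r; return o+w*(z-o[2])/w[2]
def proj(d,p,name):
    M=np.array(d["world_to_cam"]);c=M[:3,:3]@p+M[:3,3];F=f(d)
    if name=="wrist":
        h=np.hypot(c[0],c[1]);t=np.arctan2(h,c[2]);return d["cx"]+F*t*c[0]/h,d["cy"]+F*t*c[1]/h
    return d["cx"]+F*c[0]/c[2],d["cy"]+F*c[1]/c[2]
def save(d,n): cv2.imwrite("pics/"+n,d["frame"][:,:,::-1])
def look(names,qs):
    D={};out={}
    for n in names: D[n]=arm.grab_frame(n)
    for q in qs:
        rs=[]
        for n in names:
            s=arm.spot_point(D[n],q)
            if s:
                c=s[0]["centre"];print(q,n,np.round(c,1),round(s[0]["p"],2));rs.append(ray(D[n],c,n))
                if len(s)>1: print("   alt",np.round(s[1]["centre"],1),round(s[1]["p"],2))
        out[q]=rs
        if len(rs)>1: x,e=tri(rs);print("  ->",np.round(x,4),e)
    return D,out
E
python3 - <<'E'
from h import *
D,o=look(["scene","top","wrist"],["pack","keeper","lever_hinge","lever_pad","loop_bar","loop_tab","plug","cap"])
for n in D: save(D[n],n+"0.png")
cv2.imwrite("pics/all0.png",cv2.resize(np.hstack([D["scene"]["frame"],D["top"]["frame"]])[:,:,::-1],(800,300)))
s=arm.get_state();print({k:np.round(v,3).tolist() for k,v in s.items()},arm.tip_reach)
for n in D: print(n,np.round(ray(D[n],(D[n]["cx"],D[n]["cy"]),n),3).tolist())
E
```

```text
pack scene [244.  219.3] 0.97
pack top [327.4 203.6] 0.73
  -> [ 0.5657 -0.0853  0.0068] [np.float64(1.7), np.float64(1.7)]
keeper scene [277.8 182.3] 0.57
keeper top [301.8 215.6] 0.97
  -> [ 0.5436 -0.0329  0.102 ] [np.float64(1.6), np.float64(1.6)]
lever_hinge scene [237.8 187.1] 0.79
   alt [278.  182.8] 0.65
lever_hinge top [331.  203.5] 0.91
  -> [ 0.5639 -0.0862  0.0945] [np.float64(2.6), np.float64(2.6)]
lever_pad scene [208.3 172.8] 0.56
lever_pad top [357.4 190. ] 0.62
   alt [297.2 215.5] 0.62
  -> [ 0.5825 -0.122   0.1395] [np.float64(2.2), np.float64(2.2)]
loop_bar scene [276.2 179.8] 0.57
loop_bar top [301.9 213. ] 0.77
  -> [ 0.5479 -0.0333  0.1135] [np.float64(0.9), np.float64(0.9)]
loop_tab scene [272.5 168.9] 0.85
loop_tab top [304.1 210.3] 0.77
   alt [299.5 217.9] 0.15
  -> [ 0.5519 -0.0365  0.1434] [np.float64(0.2), np.float64(0.2)]
plug scene [166.8 255. ] 0.89
plug top [363.6 127.7] 0.65
  -> [ 0.6944 -0.1483  0.0749] [np.float64(3.7), np.float64(3.7)]
cap scene [173.2 150.1] 0.9
cap top [407.7 226. ] 0.85
  -> [ 0.524  -0.2117  0.0934] [np.float64(1.6), np.float64(1.6)]
{'clock': 1.35, 'joints': [-1.243, 0.423, 1.63, -0.0, 1.089, -0.019], 'joint_velocities': [0.0, 0.0, -0.001, -0.001, -0.002, 0.001], 'tau': [-0.003, -55.736, -28.213, -0.0, 0.001, -0.0], 'eef_pos': [0.212, -0.588, 0.239], 'eef_rot': [[0.94, 0.34, -0.0], [0.34, -0.94, -0.0], [-0.0, 0.0, -1.0]], 'contact_force': [-0.851, 0.362, 0.515], 'torque': [0.016, -0.014, 0.042], 'finger_gap': 0.086} 0.008
scene [[0.979, 0.101, 0.713], [-0.546, -0.153, -0.824]]
top [[0.54, -0.006, 0.768], [0.03, 0.008, -1.0]]
wrist [[0.281, -0.563, 0.373], [-0.265, -0.095, -0.96]]
```

View pics/all0.png

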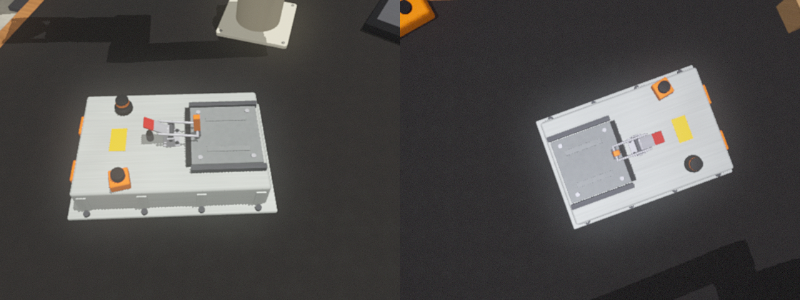

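```bash
python3 - <<'E'
from h import *
d=arm.grab_frame("top")
g=cv2.cvtColor(d["frame"],cv2.COLOR_RGB2GRAY)
m=(g>110).astype(np.uint8); m=cv2.morphologyEx(m,cv2.MORPH_CLOSE,np.ones((9,9)))
n,l,st,c=cv2.connectedComponentsWithStats(m);
i=l[203,327] or 1+np.argmax(st[1:,4]);print(st[i])
cs,_=cv2.findContours((l==i).astype(np.uint8),cv2.RETR_EXTERNAL,cv2.CHAIN_APPROX_NONE)
cn=max(cs,key=cv2.contourArea)
P=np.array([onz(ray(d,p[0],"top"),0.08)[:2] for p in cn],np.float32)
r=cv2.minAreaRect(P*1000);print(r)
cv2.imwrite("pics/t1.png",cv2.resize(d["frame"][60:350,150:550,::-1],None,fx=2,fy=2,interpolation=cv2.INTER_CUBIC))
s=arm.grab_frame("scene")
cv2.imwrite("pics/s1.png",cv2.resize(s["frame"][110:320,80:400,::-1],None,fx=2.5,fy=2.5,interpolation=cv2.INTER_CUBIC))
E
```

```text
[  190    91   277   230 38087]
((563.2813110351562, -82.62185668945312), (273.39056396484375, 410.4383544921875), 18.954547882080078)
```

View pics/t1.png

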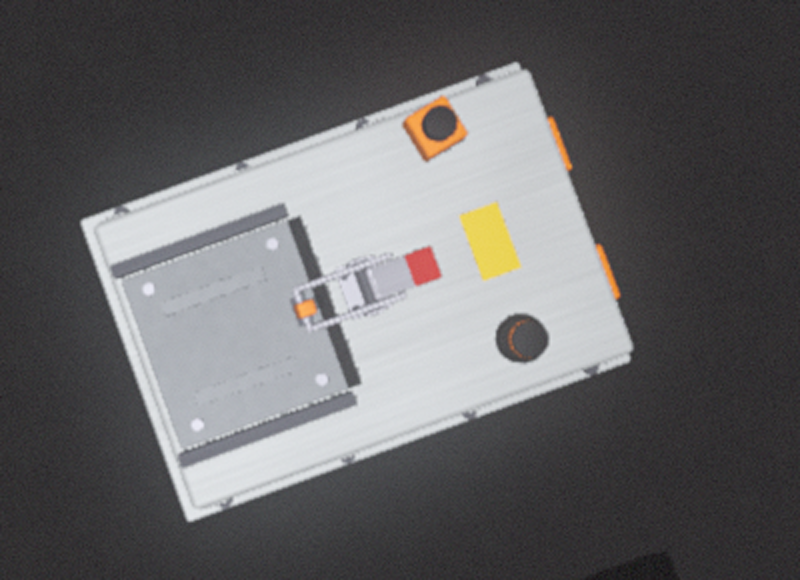

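Call:
{"fn": "step_arm", "kwargs": {"steps": [[[0.2,0.32,0,0,0,55],[0.2,0.32,0,0,0,55],[0.2,0.32,0,0,0,55],[0.2,0.32,0,0,0,55],[0.2,0.32,0,0,0,55],[0.2,0.32,0,0,0,55],[0.2,0.32,0,0,0,55],[0.2,0.32,0,0,0,55],[0.2,0.32,0,0,0,55],[0.2,0.32,0,0,0,55]]]}}

```text
clock: 2.28
eef_pos: [0.415, -0.2629, 0.2395]
eef_rot: [[0.256, 0.967, 0.001], [0.967, -0.256, 0.001], [0.002, 0.001, -1.0]]
contact_force: [0.2, -0.2, -0.2]
finger_gap: 0.0854
```

Call:
{"fn": "step_arm", "kwargs": {"steps": [[[0.137,0.226,0,0,0,33.8],[0.137,0.226,0,0,0,33.8],[0.137,0.226,0,0,0,33.8],[0.137,0.226,0,0,0,33.8],[0.137,0.226,0,0,0,33.8],[0.137,0.226,0,0,0,33.8],[0.137,0.226,0,0,0,33.8],[0.137,0.226,0,0,0,33.8],[0.137,0.226,0,0,0,33.8]]]}}

```text
clock: 3.03
eef_pos: [0.5522, -0.0362, 0.2394]
eef_rot: [[-0.327, 0.945, -0.0], [0.945, 0.327, 0.001], [0.001, 0.0, -1.0]]
contact_force: [0.2, -0.6, -0.5]
finger_gap: 0.0854
```

```bash
python3 - <<'E'
from h import *
D,o=look(["scene","top","wrist"],["keeper","lever_hinge","lever_pad","loop_bar","loop_tab"])
cv2.imwrite("pics/w2.png",cv2.resize(D["wrist"]["frame"][:,:,::-1],(800,600)))
s=arm.get_state();print({k:np.round(s[k],4).tolist() for k in("clock","eef_pos","eef_rot","joints")})
E
```

```text
keeper scene [277.7 181.1] 0.82
keeper wrist [271.7 186.2] 0.91
  -> [ 0.5436 -0.0302  0.1053] [np.float64(1.2), np.float64(1.2)]
lever_hinge scene [236.4 182.3] 0.58
lever_hinge wrist [273.2 251.9] 0.93
  -> [ 0.5641 -0.0886  0.1046] [np.float64(2.1), np.float64(2.1)]
lever_pad scene [208.3 170.5] 0.9
lever_pad wrist [274.8 305.7] 0.77
  -> [ 0.5777 -0.1246  0.1356] [np.float64(2.7), np.float64(2.7)]
loop_bar scene [276.1 184.6] 0.93
   alt [240.9 223. ] 0.44
loop_bar wrist [271.2 191.5] 0.83
  -> [ 0.5451 -0.0343  0.098 ] [np.float64(0.9), np.float64(0.9)]
loop_tab scene [274.2 170.2] 0.87
loop_tab wrist [272.8 203.9] 0.72
  -> [ 0.5473 -0.0355  0.1351] [np.float64(0.2), np.float64(0.2)]
{'clock': 3.9333, 'eef_pos': [0.552, -0.0368, 0.2395], 'eef_rot': [[-0.3249, 0.9457, 0.0001], [0.9457, 0.3249, 0.0017], [0.0016, 0.0007, -1.0]], 'joints': [-0.0891, 0.3182, 1.7898, 0.002, 1.0337, -0.421]}
```

View pics/w2.png

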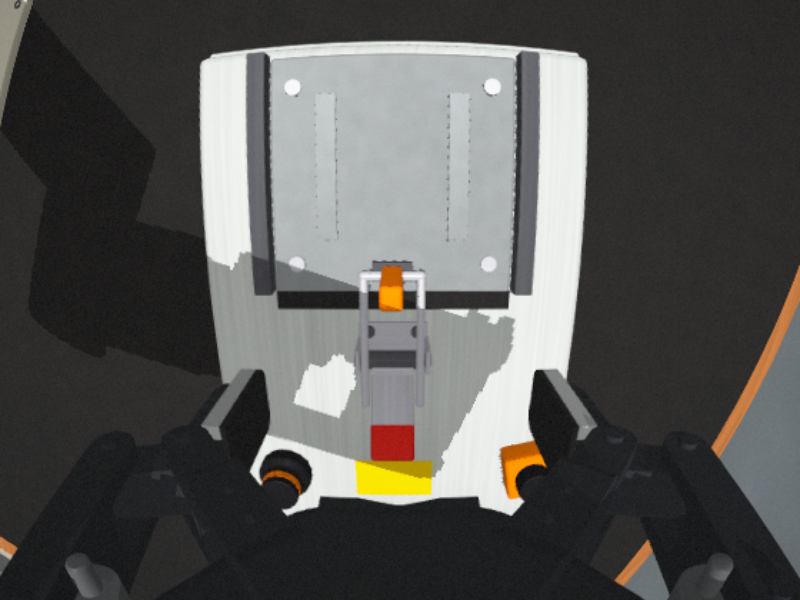

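```bash
python3 - <<'E'
from h import *
d=arm.grab_frame("wrist");t=arm.grab_frame("top");s=arm.grab_frame("scene")
R=np.array([[.946,.325],[-.325,.946]])
O=np.array([.5639,-.0870])
def pk(p): return np.round(np.r_[R@(p[:2]-O),p[2]]*1000,1)
W=lambda c,r,z:pk(onz(ray(d,(c*.7,r*.7),"wrist"),z))
print("bar",W(392.5,272,.108)); print("barL",W(361,272,.108),W(424,272,.108))
print("tabtop near/far",W(391,310,.150),W(391,270,.150),W(380,300,.15),W(402,300,.15))
print("red end",W(392,460,.148),W(392,425,.131)); 
print("hatch edge corners (z92)",W(278,292,.092),W(509,292,.092)," deck hole near edge",W(392,307,.08))
print("hatch bolts",W(292,87,.092),W(492,87,.092),W(296,264,.092),W(489,264,.092))
# same from top crop
T=lambda c,r,z:pk(onz(ray(t,(150+c/2,60+r/2),"top"),z))
print("top: tab",T(307,309,.15),"bar ends",T(297,291,.108),T(311,329,.108),"bolts",*[T(a,b,.092) for a,b in((272,244),(149,289),(321,380),(197,425))],"redend",T(436,264,.148))
h=arm.recognise(s,"loop_tab");print(h[:1]); h=arm.recognise(d,"loop_tab");print(h[:1])
cv2.imwrite("pics/s3.png",cv2.resize(s["frame"][145:205,190:300,::-1],None,fx=7,fy=7,interpolation=cv2.INTER_CUBIC))
E
```

```text
bar [  3.2  58.9 108. ]
barL [-15.4  58.9 108. ] [ 21.8  58.9 108. ]
tabtop near/far [  2.9  49.2 150. ] [  3.  70. 150.] [ -2.6  54.5 150. ] [  8.5  54.5 150. ]
red end [  2.9 -45.5 148. ] [  2.8 -31.2 131. ]
hatch edge corners (z92) [-71.   42.2  92. ] [77.9 42.1 92. ]  deck hole near edge [ 2.5 28.3 80. ]
hatch bolts [-57.7 171.2  92. ] [ 63.1 170.7  92. ] [-57.9  60.5  92. ] [63.7 60.4 92. ]
top: tab [ -0.7  55.2 150. ] bar ends [ 15.6  55.9 108. ] [-17.4  55.8 108. ] bolts [59.9 61.3 92. ] [ 59.7 170.8  92. ] [-60.5  61.8  92. ] [-60.4 171.5  92. ] redend [ -2.1 -49.4 148. ]
[{'extent': [225.2, 158.6, 283.6, 192.7], 'p': 0.97}]
[{'extent': [248.3, 189.0, 296.1, 286.3], 'p': 0.82}]
```

View pics/s3.png

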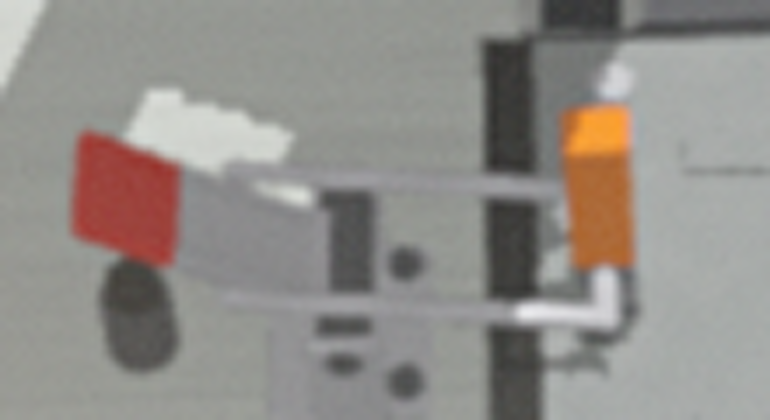

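Call:
{"fn": "step_arm", "kwargs": {"steps": [[[-0.0044,0.0056,-0.02,0,0,0],[-0.0044,0.0056,-0.04,0,0,0],[-0.0044,0.0056,-0.0645,0,0,0],[-0.0044,0.0056,-0.0645,0,0,0],[-0.0044,0.0056,-0.0645,0,0,0]]], "jaw": 0.1, "newtons": 40}}

```text
clock: 4.6
eef_pos: [0.5468, -0.0312, 0.1743]
eef_rot: [[-0.325, 0.946, -0.003], [0.946, 0.325, 0.002], [0.003, -0.002, -1.0]]
contact_force: [0.2, 0.6, 0.7]
finger_gap: 0.0386
```

```bash
cat > k.py <<'E'
import numpy as np
from scipy.spatial.transform import Rotation as Ro
from h import arm
A=np.array([[.946,-.325],[.325,.946]]) # pack->world
O=np.array([.5639,-.0870])+A@np.array([.0027,0])
def bar_state(y,z):
    D=np.hypot(y,z-104);ph=np.degrees(np.arccos((784+D*D-6400)/(56*D)))
    th=180-(ph+np.degrees(np.arctan2(z-104,y)))
    t=np.radians(th);s=np.degrees(np.arctan2(104+28*np.sin(t)-z,y+28*np.cos(t)))
    return th,s-10
def tcp(y,z,up=21):
    th,a=bar_state(y,z);r=np.radians(a)
    return np.array([0,y+up*np.sin(r),z+up*np.cos(r)]),a,th
def world(p): return np.r_[O+A@(p[:2]/1000),p[2]/1000]
def pack(w): return np.r_[A.T@(w[:2]-O),w[2]]*1000
def cur():
    s=arm.get_state();R=np.array(s["eef_rot"]);zp=A.T@R[:2,2]
    return s,pack(np.array(s["eef_pos"])),np.degrees(np.arctan2(-zp[1],-R[2,2]))
def move(p,a):
    s,pc,ac=cur();sh=world(p)-np.array(s["eef_pos"])
    print("shift mm",np.round(sh*1000,1),"rotvec",np.round(-(a-ac)*np.array([.946,.325]),2))
E
python3 - <<'E'
from h import *; from k import *
d=arm.grab_frame("wrist");save(d,"w4.png")
s,p,a=cur();print(s["clock"],p,a,s["finger_gap"],np.round(s["contact_force"],2))
for y,z in((57.5,108),(60,120),(70,120),(70,108),(70,95),(66,95),(62,95)): 
    print(y,z,[np.round(v,1) for v in tcp(y,z)]); move(*tcp(y,z)[:2])
E
```

```text
4.65 [  0.1918067   57.94348262 175.43426087] -0.0989290667334787 0.03872976127691256 [0.31 0.52 0.11]
57.5 108 [array([  0. ,  57.6, 129. ]), np.float64(0.3), np.float64(40.7)]
shift mm [ -0.1  -0.4 -46.4] rotvec [-0.35 -0.12]
60 120 [array([  0. ,  57.3, 140.8]), np.float64(-7.4), np.float64(44.7)]
shift mm [  0.   -0.6 -34.6] rotvec [6.87 2.36]
70 120 [array([  0. ,  69.1, 141. ]), np.float64(-2.5), np.float64(70.6)]
shift mm [ -3.8  10.5 -34.5] rotvec [2.3  0.79]
70 108 [array([  0. ,  72.5, 128.8]), np.float64(6.9), np.float64(76.5)]
shift mm [ -4.9  13.8 -46.6] rotvec [-6.6  -2.27]
70 95 [array([  0. ,  76.3, 115. ]), np.float64(17.5), np.float64(88.1)]
shift mm [ -6.2  17.4 -60.4] rotvec [-16.68  -5.73]
66 95 [array([  0. ,  72.2, 115.1]), np.float64(17.2), np.float64(79.3)]
shift mm [ -4.8  13.4 -60.4] rotvec [-16.33  -5.61]
62 95 [array([  0. ,  67.8, 115.2]), np.float64(16.1), np.float64(69.4)]
shift mm [ -3.4   9.3 -60.3] rotvec [-15.34  -5.27]
```

View pics/w4.png

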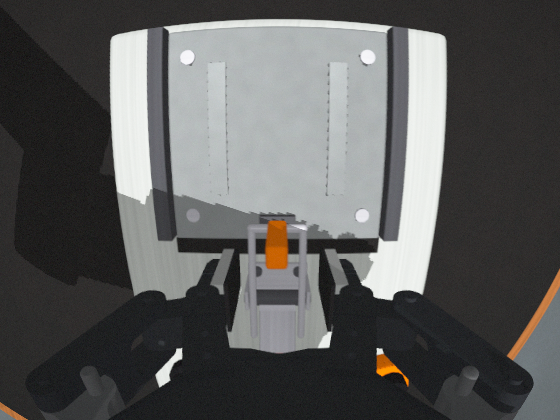

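Call:
{"fn": "step_arm", "kwargs": {"steps": [[[-0.001,-0.0007,-0.02,0,0,0],[-0.001,-0.0007,-0.04,0,0,0],[-0.001,-0.0007,-0.046,0,0,0],[-0.001,-0.0007,-0.046,0,0,0]]]}}

```text
clock: 4.98
eef_pos: [0.5466, -0.032, 0.1293]
eef_rot: [[-0.325, 0.946, -0.001], [0.946, 0.325, 0.002], [0.002, -0.001, -1.0]]
contact_force: [0.3, 0.4, -0.6]
finger_gap: 0.0384
```

```bash
python3 - <<'E'
from h import *; from k import *
d=arm.grab_frame("wrist");s=arm.grab_frame("scene")
a=cv2.resize(d["frame"][190:350,170:390],None,fx=2.5,fy=2.5,interpolation=3)
b=cv2.resize(s["frame"][130:210,180:290],None,fx=5,fy=5,interpolation=3)[:400,:]
cv2.imwrite("pics/g5.png",cv2.resize(np.hstack([a,b]),(800,294))[:,:,::-1])
s,p,a=cur();print(s["clock"],p,a,s["finger_gap"],np.round(s["contact_force"],2))
E
```

```text
5.0833 [ -0.20875855  57.25893476 130.65615422] -0.06428450717445201 0.03855802176267559 [ 0.21  0.26 -0.23]
```

View pics/g5.png

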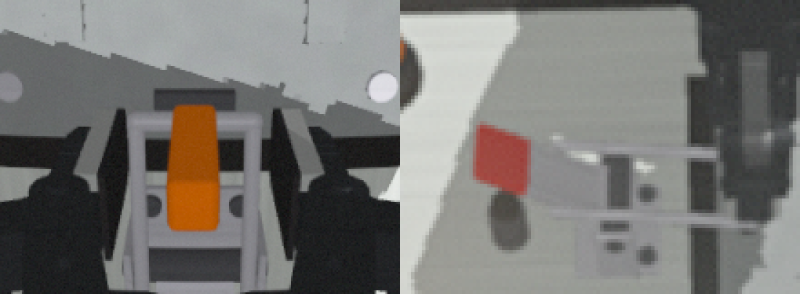

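Call:
{"fn": "step_arm", "kwargs": {"steps": [[[-0.0019,-0.0006,-0.001,0,0,0],[-0.0019,-0.0006,-0.001,0,0,0]]]}}

```text
clock: 5.25
eef_pos: [0.5464, -0.0328, 0.131]
eef_rot: [[-0.325, 0.946, 0.003], [0.946, 0.325, 0.001], [0.0, 0.004, -1.0]]
contact_force: [-0.2, -0.3, -0.8]
finger_gap: 0.0383
```

Call:
{"fn": "step_arm", "kwargs": {"steps": [[[0,0,0,0,0,0],[0,0,0,0,0,0],[0,0,0,0,0,0],[0,0,0,0,0,0],[0,0,0,0,0,0],[0,0,0,0,0,0]]], "jaw": 1, "newtons": 40}}

```text
clock: 5.75
eef_pos: [0.546, -0.0331, 0.1318]
eef_rot: [[-0.325, 0.946, 0.003], [0.946, 0.325, 0.001], [0.0, 0.003, -1.0]]
contact_force: [-4.6, -2.1, 7.7]
finger_gap: 0.0112
```

```bash
python3 - <<'E'
from h import *; from k import *
s,p,a=cur();print(s["clock"],p,a,s["finger_gap"],np.round(s["contact_force"],2),np.round(s["torque"],2))
b0,a0,_=tcp(57.5,108)
for y,z in((58,112),(60,118),(65,120),(70,120),(70,108),(70,97),(70,94)):
    q,a1,th=tcp(y,z);dq=q-b0
    w=A@dq[:2];print(y,z,round(th,1),"dshift",np.round([*w,dq[2]],1),"rot",np.round(-(a1-a0)*np.array([.946,.325]),1))
E
```

```text
5.75 [ -2.09746636  56.82652416 131.75871485] -0.0038398806150978836 0.011243971450870211 [-4.58 -2.07  7.69] [-0.35  0.76 -0.04]
58 112 40.3 dshift [ 0.2 -0.6  4. ] rot [2.9 1. ]
60 118 45.0 dshift [-0.1  0.2  9.9] rot [5.8 2. ]
65 120 58.5 dshift [-1.9  5.5 11.9] rot [4.4 1.5]
70 120 70.6 dshift [-3.7 10.9 12. ] rot [2.7 0.9]
70 108 76.5 dshift [-4.8 14.1 -0.2] rot [-6.2 -2.1]
70 97 86.0 dshift [ -5.9  17.2 -11.8] rot [-14.8  -5.1]
70 94 89.2 dshift [ -6.2  18.  -15.1] rot [-17.1  -5.9]
```

Call:
{"fn": "step_arm", "kwargs": {"steps": [[[-0.0005,-0.0006,0.004,2.9,1.0,0],[-0.0005,-0.0003,0.007,4,1.4,0],[-0.0005,0.0002,0.01,5.8,2.0,0],[-0.0015,0.0025,0.011,5,1.8,0],[-0.0025,0.0055,0.012,4.4,1.5,0],[-0.0035,0.008,0.012,3.6,1.2,0],[-0.0043,0.0109,0.012,2.7,0.9,0],[-0.0043,0.0109,0.012,2.7,0.9,0]]]}}

```text
clock: 6.42
eef_pos: [0.5418, -0.0219, 0.1443]
eef_rot: [[-0.326, 0.945, -0.011], [0.944, 0.326, 0.045], [0.046, 0.004, -0.999]]
contact_force: [-0.7, -6.2, 4.3]
finger_gap: 0.0112
```

```bash
python3 - <<'E'
from h import *; from k import *
s,p,a=cur();print(s["clock"],p,a,s["finger_gap"],np.round(s["contact_force"],2),np.round(s["torque"],2))
d=arm.grab_frame("wrist");s=arm.grab_frame("scene")
a=cv2.resize(d["frame"][190:350,170:390],None,fx=2.5,fy=2.5,interpolation=3)
b=cv2.resize(s["frame"][130:210,180:290],None,fx=5,fy=5,interpolation=3)[:400,:]
cv2.imwrite("pics/g6.png",cv2.resize(np.hstack([a,b]),(800,294))[:,:,::-1])
E
```

```text
6.4167 [ -2.41164323  68.74563375 144.34367183] -2.661519410685625 0.011168339632845718 [-0.72 -6.17  4.28] [-1.34  0.05 -0.02]
```

View pics/g6.png

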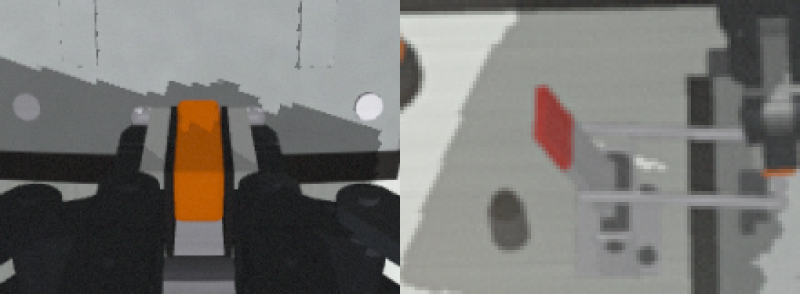

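Call:
{"fn": "step_arm", "kwargs": {"steps": [[[-0.0008,0.0022,-0.003,-2.5,-0.9,0],[-0.0012,0.0034,-0.006,-4.7,-1.6,0],[-0.0016,0.0046,-0.012,-8.9,-3,0],[-0.002,0.0056,-0.016,-11.9,-4.1,0],[-0.0024,0.0068,-0.02,-14.8,-5.1,0],[-0.0024,0.0068,-0.02,-14.8,-5.1,0],[-0.0024,0.0068,-0.02,-14.8,-5.1,0]]]}}

```text
clock: 7.1
eef_pos: [0.539, -0.0141, 0.1243]
eef_rot: [[-0.319, 0.945, 0.075], [0.921, 0.328, -0.208], [-0.221, 0.003, -0.975]]
contact_force: [-1.0, 1.9, 3.5]
finger_gap: 0.0115
```

Call:
{"fn": "step_arm", "kwargs": {"steps": [[[-0.0002,0.0005,-0.002,-1.5,-0.5,0],[-0.0004,0.001,-0.0038,-2.7,-0.9,0],[-0.0004,0.001,-0.0038,-2.7,-0.9,0]]]}}

```text
clock: 7.35
eef_pos: [0.5387, -0.0131, 0.1206]
eef_rot: [[-0.316, 0.945, 0.09], [0.91, 0.328, -0.253], [-0.269, 0.002, -0.963]]
contact_force: [-0.2, -2.8, 4.5]
finger_gap: 0.0114
```

Call:
{"fn": "step_arm", "kwargs": {"steps": [[[-0.0002,0.0004,-0.001,-0.8,-0.3,0],[-0.0003,0.0006,-0.0018,-1.2,-0.4,0],[-0.0003,0.0006,-0.0018,-1.2,-0.4,0]]]}}

```text
clock: 7.6
eef_pos: [0.5385, -0.0127, 0.1189]
eef_rot: [[-0.314, 0.945, 0.096], [0.904, 0.328, -0.273], [-0.289, 0.002, -0.957]]
contact_force: [0.1, -2.7, 3.8]
finger_gap: 0.0111
```

```bash
python3 - <<'E'
from h import *; from k import *
s,p,a=cur();print(s["clock"],p,a,s["finger_gap"],np.round(s["contact_force"],2),np.round(s["torque"],2))
r=np.radians(a);print("bar est",p[1]-24*np.sin(r),p[2]-24*np.cos(r))
d=arm.grab_frame("wrist");s=arm.grab_frame("scene")
a=cv2.resize(d["frame"][190:350,170:390],None,fx=2.5,fy=2.5,interpolation=3)
b=cv2.resize(s["frame"][130:210,180:290],None,fx=5,fy=5,interpolation=3)[:400,:]
cv2.imwrite("pics/g7.png",cv2.resize(np.hstack([a,b]),(800,294))[:,:,::-1])
E
```

```text
7.6 [ -2.54294123  78.53496348 118.94452069] 16.820660855174843 0.011084759553084708 [ 0.1  -2.69  3.78] [-0.72 -0.06 -0.14]
bar est 71.58991577504945 95.97135563707099
```

View pics/g7.png

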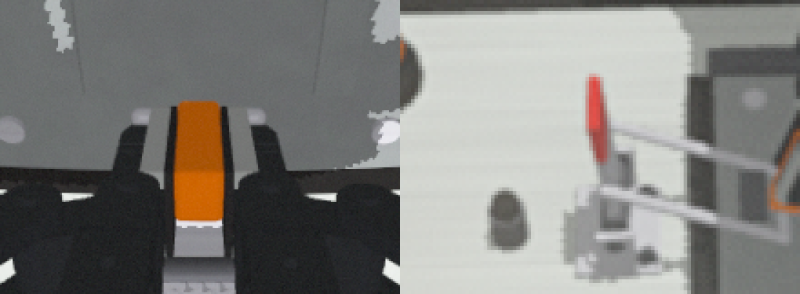

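Call:
{"fn": "step_arm", "kwargs": {"steps": [[[0,0,-0.0008,0,0,0],[0.0006,-0.0019,-0.001,0,0,0],[0.0013,-0.0038,-0.001,0,0,0],[0.0019,-0.0057,-0.001,0.2,0.1,0],[0.0019,-0.0057,-0.001,0.2,0.1,0]]]}}

```text
clock: 8.12
eef_pos: [0.5405, -0.0185, 0.1179]
eef_rot: [[-0.314, 0.945, 0.094], [0.906, 0.328, -0.269], [-0.285, 0.001, -0.959]]
contact_force: [-0.4, 0.7, 2.5]
finger_gap: 0.0113
```

Call:
{"fn": "step_arm", "kwargs": {"steps": [[[0.0005,-0.0015,0,0.2,0.1,0],[0.001,-0.003,0,0.5,0.2,0],[0.001,-0.003,0,0.5,0.2,0]]]}}

```text
clock: 8.37
eef_pos: [0.5415, -0.0217, 0.1177]
eef_rot: [[-0.314, 0.945, 0.091], [0.909, 0.327, -0.26], [-0.275, 0.001, -0.961]]
contact_force: [0.1, 0.8, 0.7]
finger_gap: 0.0116
```

Call:
{"fn": "step_arm", "kwargs": {"steps": [[[0,0,0,0,0,0],[0,0,0,0,0,0],[0,0,0,0,0,0],[0,0,0,0,0,0],[0,0,0,0,0,0]]], "jaw": 0.1}}

```text
clock: 8.78
eef_pos: [0.5415, -0.0217, 0.1177]
eef_rot: [[-0.314, 0.945, 0.091], [0.909, 0.327, -0.26], [-0.275, 0.001, -0.961]]
contact_force: [-0.6, 0.2, 0.0]
finger_gap: 0.0385
```

Call:
{"fn": "step_arm", "kwargs": {"steps": [[[-0.0028,0.008,0.03,0,0,0],[-0.0055,0.016,0.058,0,0,0],[-0.008,0.024,0.09,0,0,0],[-0.008,0.024,0.09,0,0,0]]]}}

```text
clock: 9.12
eef_pos: [0.5364, 0.0037, 0.2131]
eef_rot: [[-0.313, 0.945, 0.099], [0.909, 0.328, -0.258], [-0.277, 0.009, -0.961]]
contact_force: [1.0, 0.9, -0.1]
finger_gap: 0.0385
```

```bash
python3 - <<'E'
from h import *; from k import *
s,p,a=cur();print(s["clock"],p,a,s["finger_gap"],np.round(s["contact_force"],2),s["joints"])
D,o=look(["scene","wrist"],["lever_pad","loop_bar","lever_hinge"])
for q in o:
    if len(o[q])>1: print(q,pack(tri(o[q])[0]).round(1))
a=cv2.resize(D["wrist"]["frame"],(400,300))
b=cv2.resize(D["scene"]["frame"][130:220,180:300],(400,300),interpolation=3)
cv2.imwrite("pics/g8.png",np.hstack([a,b])[:,:,::-1])
E
```

```text
9.1167 [  0.70490848  94.71945871 213.08829404] 16.062681898519717 0.03846586340321055 [ 1.04  0.89 -0.08] [ 0.13200994  0.31167451  1.90493803 -0.35388426  0.8894671   0.01824615]
lever_pad scene [220.8 166.9] 0.9
lever_pad wrist [277.1 317.1] 0.76
  -> [ 0.5735 -0.1072  0.1466] [np.float64(1.2), np.float64(1.2)]
loop_bar scene [280.6 188.1] 0.56
loop_bar wrist [272.2 203. ] 0.64
  -> [ 0.5447 -0.0282  0.0931] [np.float64(2.4), np.float64(2.4)]
lever_hinge scene [238.6 185.1] 0.97
   alt [277. 187.] 0.7
lever_hinge wrist [275.4 263.7] 0.66
  -> [ 0.5655 -0.0865  0.1017] [np.float64(0.3), np.float64(0.3)]
lever_pad [ -0.2 -22.3 146.6]
loop_bar [-1.8 61.9 93.1]
lever_hinge [ -1.   -0.  101.7]
```

View pics/g8.png

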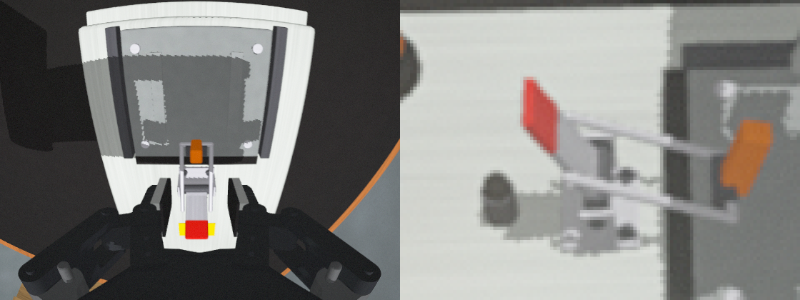

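```bash
cat >> k.py <<'E'
X0=-1.7
def push(th,gap=0,r=52):
    T=np.radians(th);a=.6*th-8;r_=np.radians(a)
    n=np.array([np.sin(T),np.cos(T)]);P=np.array([0,104.])+r*np.array([-np.cos(T),np.sin(T)])+(2.5+gap)*n
    t=np.array([np.cos(r_),-np.sin(r_)]);z=np.array([-np.sin(r_),-np.cos(r_)])
    q=P+11*t-8*z
    return np.array([X0,*q]),a
def fn(th):
    s,p,a=cur();print("t",s["clock"],p.round(2),round(a,2),"F",np.round(s["contact_force"],2),"gap",s["finger_gap"])
E
python3 - <<'E'
from k import *
fn(0)
for g in(60,15,0): print(g,[np.round(v,1) for v in push(62,g)]);move(*push(62,g))
E
```

```text
t 9.5167 [ -3.21  94.29 206.45] 15.94 F [-0.66 -0.43  0.66] gap 0.0381326189563194
60 [array([ -1.7,  44.3, 180.9]), np.float64(29.2)]
shift mm [ 17.7 -46.8 -25.6] rotvec [-12.55  -4.31]
15 [array([ -1.7,   4.5, 159.7]), np.float64(29.2)]
shift mm [ 30.6 -84.4 -46.7] rotvec [-12.55  -4.31]
0 [array([ -1.7,  -8.7, 152.7]), np.float64(29.2)]
shift mm [ 34.9 -96.9 -53.7] rotvec [-12.55  -4.31]
```

Call:
{"fn": "step_arm", "kwargs": {"steps": [[[0.018,-0.047,-0.015,-6,-2.1,0],[0.025,-0.065,-0.034,-12.5,-4.3,0],[0.0306,-0.0844,-0.0467,-12.5,-4.3,0],[0.0306,-0.0844,-0.0467,-12.5,-4.3,0],[0.0306,-0.0844,-0.0467,-12.5,-4.3,0],[0.0306,-0.0844,-0.0467,-12.5,-4.3,0],[0.0306,-0.0844,-0.0467,-12.5,-4.3,0]]], "jaw": 1, "newtons": 40}}

```text
clock: 10.1
eef_pos: [0.5639, -0.0819, 0.1605]
eef_rot: [[-0.285, 0.945, 0.159], [0.825, 0.327, -0.46], [-0.487, -0.0, -0.873]]
contact_force: [0.1, 0.2, 0.0]
finger_gap: -0.0001
```

```bash
python3 - <<'E'
from h import *; from k import *
fn(0)
D,o=look(["scene"],[])
w=arm.grab_frame("wrist");fn(0)
b=cv2.resize(D["scene"]["frame"][100:220,170:330],(400,300),interpolation=3)
cv2.imwrite("pics/g9.png",np.hstack([cv2.resize(w["frame"],(400,300)),b])[:,:,::-1])
p0,a0=push(62,15)
for th in(62,55,50,45,40,35,30,25,20,15,12,10,8):
    q,a=push(th); w=A@(q-p0)[:2]; print(th,"d",np.round([*w,(q-p0)[2]],1),"rot",np.round(-(a-a0)*np.array([.946,.325]),1))
E
```

```text
t 10.1 [ -1.08   4.84 160.53] 29.15 F [0.09 0.24 0.03] gap -0.00012737611769294654
t 10.2 [ -1.     4.89 160.74] 29.17 F [ 0.15 -0.05 -0.05] gap -8.7059562358724e-05
62 d [  4.3 -12.5  -7. ] rot [-0. -0.]
55 d [  6.2 -17.9  -9.1] rot [4.  1.4]
50 d [  7.4 -21.6 -11. ] rot [6.8 2.3]
45 d [  8.6 -25.1 -13.2] rot [9.6 3.3]
40 d [  9.7 -28.4 -15.7] rot [12.5  4.3]
35 d [ 10.8 -31.4 -18.6] rot [15.3  5.3]
30 d [ 11.7 -34.2 -21.6] rot [18.2  6.2]
25 d [ 12.6 -36.6 -24.9] rot [21.   7.2]
20 d [ 13.3 -38.8 -28.4] rot [23.8  8.2]
15 d [ 14.  -40.7 -32.1] rot [26.7  9.2]
12 d [ 14.3 -41.6 -34.3] rot [28.4  9.8]
10 d [ 14.5 -42.2 -35.9] rot [29.5 10.1]
8 d [ 14.7 -42.7 -37.4] rot [30.7 10.5]
```

View pics/g9.png

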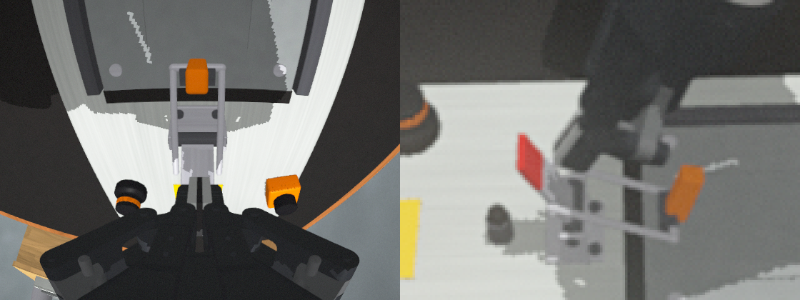

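Call:
{"fn": "step_arm", "kwargs": {"steps": [[[0.002,-0.0065,-0.0043,0,0,0],[0.0037,-0.0128,-0.0078,0,0,0],[0.0045,-0.0155,-0.0088,2,0.7,0],[0.0056,-0.0183,-0.0099,4,1.4,0],[0.0062,-0.02,-0.0108,5.4,1.9,0],[0.0068,-0.022,-0.0118,6.8,2.3,0],[0.0074,-0.0238,-0.0129,8.2,2.8,0],[0.008,-0.0255,-0.014,9.6,3.3,0],[0.008,-0.0255,-0.014,9.6,3.3,0]]]}}

```text
clock: 10.95
eef_pos: [0.5721, -0.1072, 0.1467]
eef_rot: [[-0.307, 0.946, 0.107], [0.895, 0.325, -0.305], [-0.323, 0.002, -0.946]]
contact_force: [-2.5, 9.7, 3.2]
finger_gap: 0.0002
```

```bash
python3 - <<'E'
from h import *; from k import *
fn(0)
for th in(45,42,39,36,33,30,27,24,21,18,15,12,10,8): print(th,end=' ');move(*push(th))
E
```

```text
t 10.95 [ -1.51 -21.76 146.74] 18.86 F [-2.46  9.69  3.24] gap 0.0001751506920195278
45 shift mm [-0.1 -0.3 -0.2] rotvec [-0.13 -0.05]
42 shift mm [ 0.6 -2.3 -1.7] rotvec [1.57 0.54]
39 shift mm [ 1.2 -4.2 -3.3] rotvec [3.27 1.12]
36 shift mm [ 1.9 -6.  -5. ] rotvec [4.97 1.71]
33 shift mm [ 2.4 -7.7 -6.7] rotvec [6.68 2.29]
30 shift mm [ 3.  -9.3 -8.6] rotvec [8.38 2.88]
27 shift mm [  3.5 -10.9 -10.6] rotvec [10.08  3.46]
24 shift mm [  4.  -12.3 -12.6] rotvec [11.79  4.05]
21 shift mm [  4.5 -13.6 -14.7] rotvec [13.49  4.63]
18 shift mm [  4.9 -14.8 -16.8] rotvec [15.19  5.22]
15 shift mm [  5.2 -15.9 -19.1] rotvec [16.89  5.8 ]
12 shift mm [  5.6 -16.8 -21.3] rotvec [18.6   6.39]
10 shift mm [  5.8 -17.4 -22.9] rotvec [19.73  6.78]
8 shift mm [  5.9 -17.9 -24.4] rotvec [20.87  7.17]
```

Call:
{"fn": "step_arm", "kwargs": {"steps": [[[0.0006,-0.0023,-0.0017,1.6,0.5,0],[0.0012,-0.0042,-0.0033,3.3,1.1,0],[0.0019,-0.006,-0.005,5,1.7,0],[0.0024,-0.0077,-0.0067,6.7,2.3,0],[0.003,-0.0093,-0.0086,8.4,2.9,0],[0.0035,-0.0109,-0.0106,10.1,3.5,0],[0.004,-0.0123,-0.0126,11.8,4.05,0]]]}}

```text
clock: 11.53
eef_pos: [0.5762, -0.1191, 0.1345]
eef_rot: [[-0.322, 0.946, 0.038], [0.94, 0.325, -0.102], [-0.109, 0.003, -0.994]]
contact_force: [-2.0, 7.0, 5.7]
finger_gap: 0.0
```

Call:
{"fn": "step_arm", "kwargs": {"steps": [[[0.0005,-0.0014,-0.0021,1.7,0.6,0],[0.0009,-0.0026,-0.0042,3.4,1.2,0],[0.0012,-0.0037,-0.0065,5.1,1.75,0],[0.0016,-0.0046,-0.0087,6.8,2.3,0],[0.0016,-0.0046,-0.0087,6.8,2.3,0]]]}}

```text
clock: 11.95
eef_pos: [0.578, -0.1247, 0.1254]
eef_rot: [[-0.323, 0.946, -0.002], [0.946, 0.323, 0.018], [0.018, 0.004, -1.0]]
contact_force: [0.8, 2.5, 1.5]
finger_gap: -0.0001
```

```bash
python3 - <<'E'
from h import *; from k import *
fn(0)
for th in(12,10,8,6,4,2,0,-2,-4,-6,-8): print(th,end=' ');move(*push(th))
E
```

```text
t 11.95 [ -1.59 -40.23 125.45] -1.0 F [0.82 2.53 1.48] gap -0.00011205554504146176
12 shift mm [-0.4  0.7 -0. ] rotvec [-0.19 -0.07]
10 shift mm [-0.2  0.1 -1.6] rotvec [0.94 0.32]
8 shift mm [ 0.  -0.4 -3.1] rotvec [2.08 0.71]
6 shift mm [ 0.2 -0.9 -4.7] rotvec [3.21 1.1 ]
4 shift mm [ 0.3 -1.3 -6.3] rotvec [4.35 1.49]
2 shift mm [ 0.4 -1.6 -7.9] rotvec [5.48 1.88]
0 shift mm [ 0.5 -1.9 -9.5] rotvec [6.62 2.27]
-2 shift mm [  0.6  -2.2 -11.1] rotvec [7.75 2.66]
-4 shift mm [  0.7  -2.4 -12.7] rotvec [8.89 3.05]
-6 shift mm [  0.7  -2.5 -14.3] rotvec [10.02  3.44]
-8 shift mm [  0.8  -2.6 -16. ] rotvec [11.16  3.83]
```

Call:
{"fn": "step_arm", "kwargs": {"steps": [[[-0.0001,0.0001,-0.0006,0.7,0.2,0],[-0.0001,0,-0.0012,1.3,0.4,0],[-0.0001,0,-0.0012,1.3,0.4,0]]]}}

```text
clock: 12.2
eef_pos: [0.5782, -0.1251, 0.1243]
eef_rot: [[-0.322, 0.947, -0.009], [0.946, 0.322, 0.04], [0.041, 0.005, -0.999]]
contact_force: [0.8, 0.4, 0.9]
finger_gap: -0.0003
```

Call:
{"fn": "step_arm", "kwargs": {"steps": [[[0.0001,-0.0001,-0.0006,0.5,0.2,0],[0.0001,-0.0003,-0.0012,1,0.35,0],[0.0001,-0.0003,-0.0012,1,0.35,0]]]}}

```text
clock: 12.45
eef_pos: [0.5782, -0.1256, 0.123]
eef_rot: [[-0.322, 0.947, -0.015], [0.945, 0.322, 0.058], [0.06, 0.005, -0.998]]
contact_force: [0.4, 1.9, 0.8]
finger_gap: -0.0002
```

Call:
{"fn": "step_arm", "kwargs": {"steps": [[[0.0001,-0.0001,-0.0006,0.5,0.2,0],[0.0001,-0.0003,-0.0012,1,0.35,0],[0.0001,-0.0003,-0.0012,1,0.35,0]]]}}

```text
clock: 12.7
eef_pos: [0.5782, -0.126, 0.1215]
eef_rot: [[-0.321, 0.947, -0.022], [0.944, 0.322, 0.076], [0.079, 0.004, -0.997]]
contact_force: [-1.0, -0.5, -0.0]
finger_gap: 0.0
```

Call:
{"fn": "step_arm", "kwargs": {"steps": [[[0.0001,-0.0001,-0.0006,0.5,0.2,0],[0.0001,-0.0003,-0.0012,1,0.35,0],[0.0001,-0.0003,-0.0012,1,0.35,0]]]}}

```text
clock: 12.95
eef_pos: [0.5782, -0.1264, 0.12]
eef_rot: [[-0.32, 0.947, -0.028], [0.942, 0.322, 0.095], [0.099, 0.004, -0.995]]
contact_force: [1.0, 0.0, -0.7]
finger_gap: 0.0002
```

Call:
{"fn": "step_arm", "kwargs": {"steps": [[[0.0001,-0.0001,-0.0006,0.5,0.2,0],[0.0001,-0.0003,-0.0012,1,0.35,0],[0.0001,-0.0003,-0.0012,1,0.35,0]]]}}

```text
clock: 13.2
eef_pos: [0.5783, -0.1267, 0.1191]
eef_rot: [[-0.319, 0.947, -0.035], [0.94, 0.321, 0.114], [0.119, 0.004, -0.993]]
contact_force: [-0.5, 1.3, 4.7]
finger_gap: 0.0003
```

Call:
{"fn": "step_arm", "kwargs": {"steps": [[[0,-0.0001,-0.0006,0.5,0.2,0],[0,-0.0002,-0.0012,1,0.35,0],[0,-0.0002,-0.0012,1,0.35,0]]]}}

```text
clock: 13.45
eef_pos: [0.5785, -0.1269, 0.1186]
eef_rot: [[-0.318, 0.947, -0.041], [0.938, 0.321, 0.132], [0.138, 0.004, -0.99]]
contact_force: [-2.6, 1.3, 8.5]
finger_gap: -0.0
```

```bash
python3 - <<'E'
from h import *; from k import *
fn(0)
D,o=look(["scene"],["lever_pad"])
b=cv2.resize(D["scene"]["frame"][130:220,180:300],(800,600),interpolation=3)
cv2.imwrite("pics/g10.png",b[:,:,::-1])
E
```

```text
t 13.45 [ -1.89 -42.48 118.65] -7.96 F [-2.6   1.27  8.54] gap -1.868761619772203e-05
lever_pad scene [201. 182.] 0.93
```

View pics/g10.png

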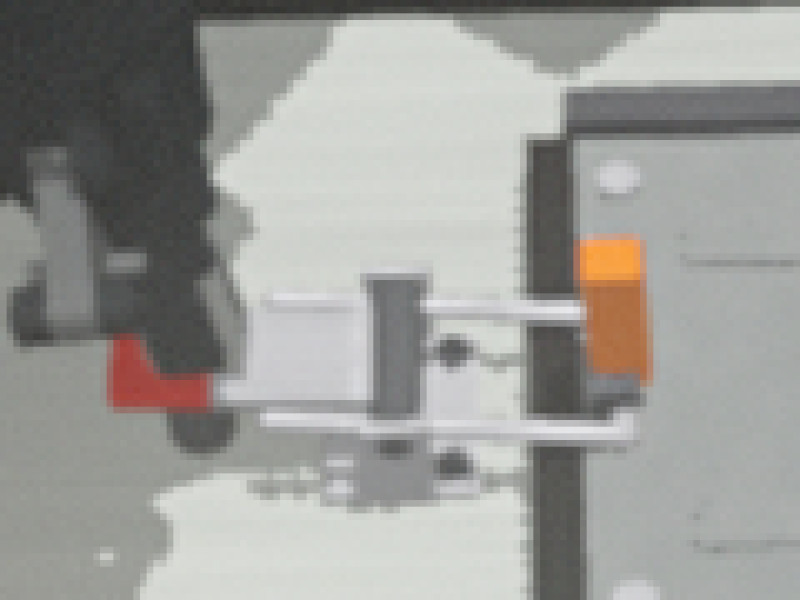

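Call:
{"fn": "step_arm", "kwargs": {"steps": [[[0,0,-0.0006,0,0,0],[0,0,-0.001,0,0,0],[0,0,-0.001,0,0,0]]]}}

```text
clock: 13.8
eef_pos: [0.5785, -0.1269, 0.1186]
eef_rot: [[-0.318, 0.947, -0.041], [0.938, 0.321, 0.132], [0.139, 0.004, -0.99]]
contact_force: [-1.9, 0.9, 8.8]
finger_gap: -0.0
```

Call:
{"fn": "step_arm", "kwargs": {"steps": [[[0,0,-0.001,0,0,0],[0,0,-0.0014,0,0,0],[0,0,-0.0014,0,0,0]]]}}

```text
clock: 14.05
eef_pos: [0.5785, -0.1269, 0.1183]
eef_rot: [[-0.318, 0.947, -0.041], [0.938, 0.321, 0.133], [0.139, 0.004, -0.99]]
contact_force: [-3.6, 0.9, 12.0]
finger_gap: 0.0002
```

Call:
{"fn": "step_arm", "kwargs": {"steps": [[[0,0,-0.0012,0,0,0],[0,0,-0.0014,0,0,0],[0,0,-0.0014,0,0,0],[0,0,-0.0014,0,0,0]]]}}

```text
clock: 14.38
eef_pos: [0.5786, -0.1269, 0.1182]
eef_rot: [[-0.319, 0.947, -0.041], [0.938, 0.321, 0.134], [0.14, 0.004, -0.99]]
contact_force: [-4.3, 0.5, 12.8]
finger_gap: 0.0002
```

Call:
{"fn": "step_arm", "kwargs": {"steps": [[[0.0003,0.0001,-0.0014,0,0,0],[0.0003,0.0001,-0.0017,0,0,0],[0.0003,0.0001,-0.0017,0,0,0],[0.0003,0.0001,-0.0017,0,0,0]]]}}

```text
clock: 14.72
eef_pos: [0.5786, -0.1269, 0.1179]
eef_rot: [[-0.319, 0.947, -0.041], [0.937, 0.321, 0.135], [0.141, 0.004, -0.99]]
contact_force: [-5.3, 0.5, 15.1]
finger_gap: 0.0001
```

Call:
{"fn": "step_arm", "kwargs": {"steps": [[[0,0,0.002,0,0,0],[0,0,0.008,0,0,0],[0,0,0.03,0,0,0],[0,0,0.06,0,0,0],[-0.02,0.06,0.1,0,0,0],[-0.03,0.1,0.13,0,0,0],[-0.04,0.12,0.14,0,0,0],[-0.04,0.12,0.14,0,0,0]]]}}

```text
clock: 15.38
eef_pos: [0.5381, -0.0047, 0.2603]
eef_rot: [[-0.32, 0.947, -0.04], [0.937, 0.322, 0.135], [0.141, 0.006, -0.99]]
contact_force: [0.7, 0.2, -0.3]
finger_gap: 0.0003
```

```bash
python3 - <<'E'
from h import *; from k import *
fn(0)
D,o=look(["scene","top"],["lever_pad","loop_bar","keeper","plug","cap"])
w=D["top"]
for q in o:
    if len(o[q])>1: print(q,pack(tri(o[q])[0]).round(1))
b=cv2.resize(D["scene"]["frame"][110:260,140:340],(440,330),interpolation=3)
c=cv2.resize(D["top"]["frame"][110:260,260:420],(352,330),interpolation=3)
cv2.imwrite("pics/g11.png",np.hstack([b,c])[:,:,::-1])
E
```

```text
t 15.3833 [ -0.34  86.26 260.27] -8.1 F [ 0.71  0.17 -0.3 ] gap 0.000317652929688442
lever_pad scene [203.8 183.9] 0.76
loop_bar scene [272.6 185.9] 0.83
keeper scene [270.9 183.6] 0.75
plug scene [167.3 257.7] 0.77
plug top [364.2 123. ] 0.73
  -> [ 0.7007 -0.1464  0.0796] [np.float64(1.4), np.float64(1.4)]
cap scene [175.4 152.5] 0.94
plug [ 107.4 -100.6   79.6]
```

View pics/g11.png

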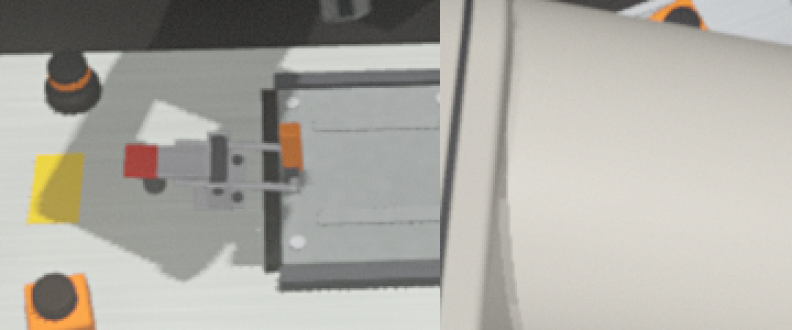

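```bash
python3 -c "
from cell import arm
print(arm.close_job())"
```

```text
the job is handed in; nothing more can be done
None
```

The latch is closed and the job is handed in, at about 15.5 s of the 58 s allowed.

- **Hooking the loop:** I gripped the orange tab and lifted the bar off the keeper's lip. I took it about 12 mm past the keeper point, lowered it to the hatch, drew it back under the lip and let go.
- **Closing the lever:** I swung the lever over with closed fingers and pressed the red end. The last reading was 15.1 N downward, about 16 N in total with a 5 N sideways part. No reading went above that.
- **After letting go:** The final scene picture shows the lever flat on its buffer and the loop hooked. The keeper has moved about 7 pixels towards the latch since the start. The plug and cap look to be where they were.

**Limits of the checks:**
- The arm blocked the top camera at the end, so the lever, loop, keeper and cap were confirmed only in the scene camera.
- I judged the hatch travel from the keeper's shift in pixels and did not measure it in millimetres.
- The top and wrist cameras disagreed by about 3 mm across the latch, so I centred the grip from the wrist view.

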